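# Set the sloping index head and lock it

### The job

Set the sloping work head for the next piece: turn its dial by the bar grip until the pointed nose at one end of the bar stands at the middle of the index tab on the ring around it, then tighten the two black clamp knobs on its base, left and right, clockwise until each is fully home against its stop. Leave the index tab where it is set, and do not disturb the things standing around.

Things in the scene. Friction and masses are not known exactly. Their poses are not given: they have to be found in the camera images.
- head: Grey index head fixed to the bench on a dark plate 150 x 400 x 14 mm (x, y, z); origin at the centre of its underside, x away from the robot, y left, z up. Between two cheeks (outer faces y = +-93 mm) a round housing, 158 mm across, leans back: its face's centre is at (0, 0, 125 mm), its normal (-0.573, 0, 0.820), 35 degrees from vertical. Top 170 mm. Clamp knobs at (0, +-170 mm).
- dial_grip (a point): Point on the dial's axis at mid height of its bar grip, 37 mm above the sloping face; z out of the face along the axis, x along the bar towards the pointer. The dial is an aluminium disc 112 mm across, 12 mm thick (its top 25 mm below this point); its black bar is 72 mm long, 18 mm wide and stands from 12 to 50 mm above the face.
- dial_tip (a point): Tip of the pointer, the black pointed nose at one end of the bar (+x of the dial), 57 mm from the dial's axis and 19 mm above the sloping face.
- dial (a joint): Angle of the dial (rad), growing as it is turned clockwise seen from the front; 0 when the pointer points straight up the slope. Free from -1.3 to 1.3, stiff enough to stay where it is left.
- index_mark (a point): Inner top edge of the index tab, 62 mm from the dial's axis, 19 mm above the sloping face. The tab is an aluminium block 14 (radial) x 12 x 19 mm with a dark line, on the dark ring (120 to 152 mm across) around the dial. x points from the axis to the tab, z out of the face. It lies clockwise of the pointer at the start.
- knob_left_grip (a point): Left clamp knob (larger y): point on its upright axis at mid height of its bar grip, 71 mm above the bench; x along the bar towards its tapering nose, z up. The black bar is 66 mm long (84 mm with the nose), 16 mm wide, from 54 to 88 mm above the bench. It is captive and does not rise or sink.
- knob_left_tip (a point): Point of the nose of the left clamp knob, 48 mm from its axis.
- knob_left (a joint): Angle of the left clamp knob (rad): grows as it is turned clockwise seen from above, 0 fully loose, 1.45 fully home at its end stop, where the nose points along +x of the head and meets a steel stop pin 60 mm high.
- knob_right_grip (a point): Right clamp knob (at smaller y): same as the left one, point on its upright axis at mid height of its bar grip, 71 mm above the bench.
- knob_right_tip (a point): Point of the nose of the right clamp knob, 48 mm from its axis.
- knob_right (a joint): Angle of the right clamp knob (rad): clockwise from above grows, 0 fully loose, 1.45 fully home at its end stop, nose along +x of the head.
- mould: Bystander: brass block with hollows, 50 x 50 x 42 mm, behind the head on the right; origin at the centre of its underside.
- shell_jar: Bystander: jar with a blue lid, 50 mm across, 74 mm high, behind the head on the left; origin at the centre of its underside.
- bits_jar: Bystander: jar with a yellow lid, 46 mm across, 61 mm high, to the right of the right clamp knob; origin at the centre of its underside.

How it is judged:
By the outcome, as a careful person would: the job done as asked, in the order asked, and still so for the second after the job is handed in, with the robot touching nothing.
It also fails if it takes over 64 s, if anything falls off the work surface, if the arm or the gripper's body presses on something with over 40 N, if the wrist force passes 120 N, or if a joint passes its speed limit or range.

### The arm

A 6-joint arm with a two-finger parallel gripper is mounted at the origin on a cart in front of the work surface, level with it; the furniture and walls round the work are solid. World frame = base frame: x ahead of the robot, y to its left, z up, the work surface at z = 0. Lengths are in mm, angles in rad, forces in N, time in s.
With the tool pointing down it reaches from about 350 to 775 mm from the base axis. Payload 5.5 kg.
Tool frame: the origin (TCP) lies at the very end of the fingers, on their centre line; the grasp point (between the pads) lies 19 mm behind it (robot.grip_depth is the y of the grasp point in the tool frame, in mm); y points along the fingers, x is the direction in which the jaws open and shut, and the axes are right-handed (so a half turn about y gives the same grasp; the last joint's range is limited). The gripper opens to 85 mm and grips with 20 to 120 N. Pads are 22 mm wide; open, the fingers measure 114 mm over their backs; the gripper's body (76 mm by 85 mm) begins 54 mm behind the grasp point. The pads swing forward as they close: fully open they stand 13 mm farther back than shut.
Start: joints at [1.175, 0.313, 0.046, 1.304, 0, 1.431], TCP at [145.509, 556.326, 231.323] pointing down, gripper open.
Joint ranges: [-2.76, 2.76], [-0.86, 1.69], [-1.03, 1.26], [-2.2, 2.34], [-1.47, 1.5], [-3.14, 3.14]. Speed limits (rad/s): [2.57, 2.57, 3.14, 3.14, 3.14, 3.14].

### API

Orientations are given as a unit quaternion [x, y, z, w].
In Python, from cell import robot gives the robot as it stands.
- The arm moves only by the tool send_rows, never from a script. Its argument "motion" is a list of rows, each a list of 6 numbers: the shift along the world's x, y, z each as a share of 100 mm, from -1 to 1, then the turn, a rotation vector about the world's x, y, z each as a share of pi rad, from -1 to 1. In form: [[x, y, z, rx, ry, rz], ...]. A call has 1 to 5 rows; each row is the pose to reach, as a shift and turn from the pose commanded when the call began, turning the shorter way round; what a row does not reach only later rows make up. A row lasts 1/12 s, in which the tool goes at most 41.7 mm and 7.16 degrees, less where a joint would pass 70% of its speed; a pose out of reach is approached as far as the arm can. A call with a number of a shift or a turn outside -1 to 1 is refused whole. A call with a gripper value outside its range is refused whole. "claw" is the opening, from 0 (shut) to 1 (fully open), set as the call begins (left out, the last holds). The fingers move at their own pace and stop on an object; "newtons" is the grip in N (left out, the last holds). Time passes only in rows, so rows that repeat a pose let the fingers close. It gives the time, the measured TCP pose, the force and the opening at its end, in the units of the state.
- robot.observe(): the state, without advancing time (a new reading comes with each control period).
- robot.snapshot(name): name is "side" or "top"; returns the picture (400x640x3 uint8, red, green, blue); there is no depth.
- robot.camera_params(name): a dict with "fx", "fy", "cx", "cy" (pixels), "dist" ([k1, k2, p1, p2, k3] as OpenCV has them; the pictures are not rectified), "R" (3x3) and "t" (3): a world point X has camera coordinates R X + t. Camera axes: x right, y down, z forward; pixel columns grow to the right and rows downward; lengths in mm; the calibration is good to about 2 mm. A picture is of the moment at which its call begins. camera_params takes no time and is no camera call.
- robot.close_job(): hands the job in, once; it reports no verdict.
The state is a dict: "time": time; "joint_positions": joint angles; "qd": joint speeds; "joint_efforts": joint torques, N m; "tcp_pos": TCP position; "tool_rot": TCP orientation; "force": force on the tool from outside, world axes, zero at the start; "wrist_torque": the same for the moment, N m; "opening": finger opening in mm.
Only numpy, scipy, OpenCV 4.12 (cv2) and the standard library are available. Lean on these libraries where they do the work, as an engineer would, in place of code of your own. Each camera call takes 0.05 s, during which the arm holds its last target. There are 200 camera calls.

## Working session

There is one attempt and no reset: what is moved stays moved. The work goes in short steps, Python scripts to look and compute and a tool call to move; the robot and the scene stay as the last step left them, time stands still between calls to the robot, and variables do not carry over. Pictures are saved under pics/ and viewed, about 8 in all and at most 12, crops included, and the job is handed in when it is done.

Besides the shell and the picture viewer there is one more tool, called after ">>>" as name(argument=value, ...) on one line, values as JSON. send_rows: Moves the arm, as the interface text tells. Its arguments: {"type":"object","properties":{"motion":{"type":"array","items":{"type":"array","items":{"type":"number"}}},"claw":{"type":"number"},"newtons":{"type":"number"}},"required":["motion"]}

```bash
ls; mkdir -p pics
python3 - <<'E'
from cell import robot
import cv2
for n in("side","top"):
    cv2.imwrite(f"pics/{n}0.png",robot.snapshot(n)[:,:,::-1]); print(n,robot.camera_params(n))
print(robot.observe(), robot.grip_depth)
E
```

```text
pics
side {'fx': 363.83140375541007, 'fy': 363.83140375541007, 'cx': 321.8813576371513, 'cy': 201.2280086402525, 'dist': array([0.01390768, 0.        , 0.        , 0.        , 0.        ]), 'R': array([[ 0.94845601, -0.31582995,  0.02612727],
       [-0.14406378, -0.50312445, -0.85212171],
       [ 0.28227082,  0.80443597, -0.52269107]]), 't': array([-560.88278449,  142.68623119,  965.08623789])}
top {'fx': 397.74759718636363, 'fy': 397.74759718636363, 'cx': 319.3789065226996, 'cy': 200.59858014509442, 'dist': array([-0.09510815,  0.        ,  0.        ,  0.        ,  0.        ]), 'R': array([[ 0.01803124, -0.99983107,  0.00356436],
       [-0.9913833 , -0.01834127, -0.12970254],
       [ 0.129746  , -0.00119495, -0.99154654]]), 't': array([-94.26095121, 579.53586954, 912.87366329])}
{'time': 0.1, 'joint_positions': array([ 1.17540371e+00,  3.13950120e-01,  4.51003053e-02,  1.30357115e+00,
       -7.47609363e-07,  1.43118671e+00]), 'qd': array([ 0.00030303, -0.00206234,  0.00367606, -0.0003689 , -0.00210878,
       -0.00073369]), 'joint_efforts': array([ 2.43984214e-03, -4.81727672e+01,  2.99242491e+01,  1.28049060e-02,
       -8.33319086e-05,  1.85212166e-07]), 'tcp_pos': array([145.32095119, 555.8798659 , 230.48705435]), 'tool_rot': array([ 0.55997249,  0.43164585, -0.43264374, -0.55940331]), 'force': array([-0.15836615,  0.16375807, -0.26365499]), 'wrist_torque': array([0.01181052, 0.00636702, 0.06533773]), 'opening': 85.74550651425675} -18.700000000000003
```

View pics/top0.png

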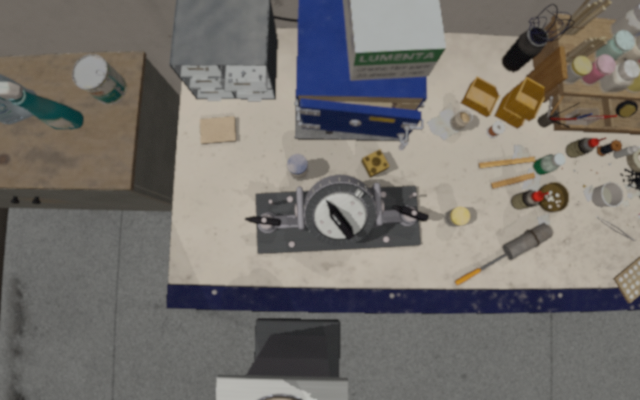

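View pics/side0.png

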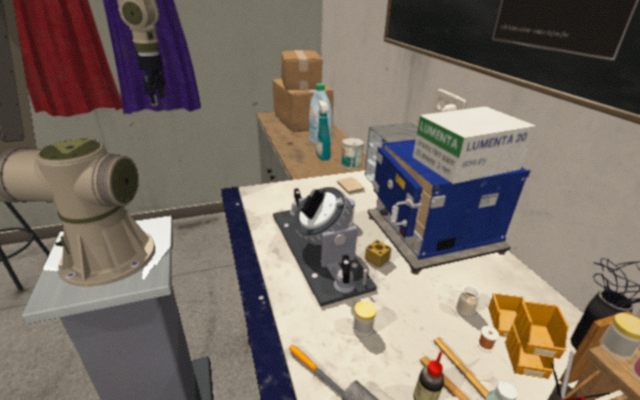

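The top picture shows the head plate at about (256–421, 187–252), the dial centre at (341,215), the left knob at (267,220) and the right knob at (410,213). I'll zoom in on both views.

Run:
```python
import cv2
a=cv2.imread("pics/top0.png")[165:265,240:440]
b=cv2.imread("pics/side0.png")[170:310,260:400]
cv2.imwrite("pics/topz.png",cv2.resize(a,None,fx=4,fy=4,interpolation=cv2.INTER_CUBIC))
cv2.imwrite("pics/sidez.png",cv2.resize(b,None,fx=4,fy=4,interpolation=cv2.INTER_CUBIC))
```

```text
(no output)
```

View pics/topz.png

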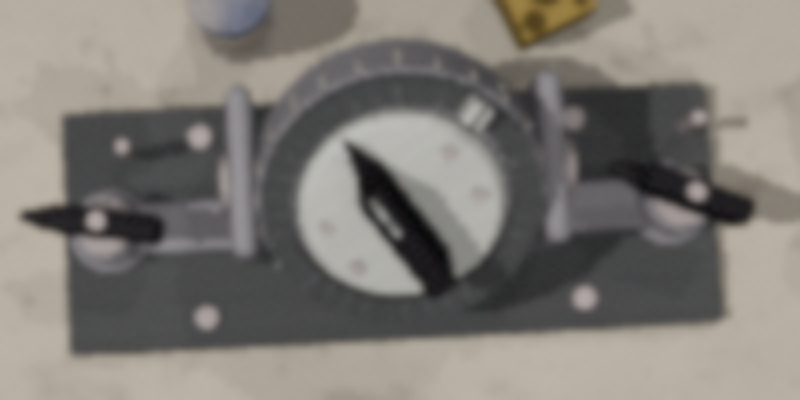

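View pics/sidez.png

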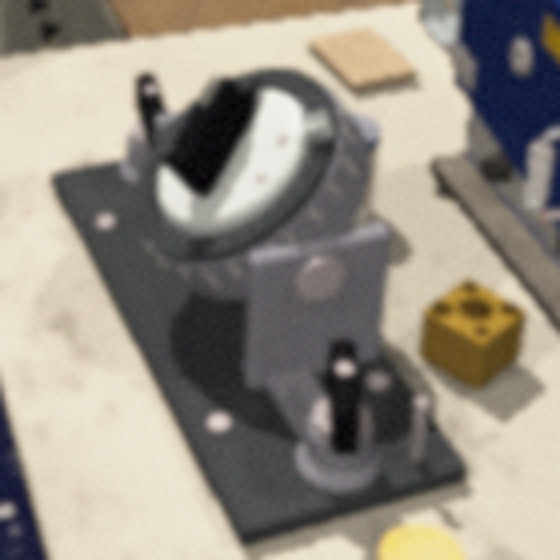

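Zoomed top: plate corners at (64,116), (706,85), (722,320) and (72,353). The pointer tip is at (348,146) and the tab at (478,112). The left knob nose is at (22,215) and the right knob nose at about (617,168), both pointing roughly to +y. Next I fit the poses.

```bash
cat > h.py <<'E'
import numpy as np, cv2
from scipy.spatial.transform import Rotation as Rn
from scipy.optimize import least_squares
from cell import robot
CP={n:robot.camera_params(n) for n in("top","side")}
def proj(P,n):
    c=CP[n]; K=np.array([[c["fx"],0,c["cx"]],[0,c["fy"],c["cy"]],[0,0,1]])
    return cv2.projectPoints(np.atleast_2d(P).astype(float),cv2.Rodrigues(c["R"])[0],c["t"],K,np.array(c["dist"]))[0][:,0]
N=np.array([-.573,0,.820]); N/=np.linalg.norm(N); U=np.array([.82,0,.573]); U/=np.linalg.norm(U); Rt=np.array([0,-1.,0])
def face(a,r,h): return np.array([0,0,125.])+r*(np.cos(a)*U+np.sin(a)*Rt)+h*N
def knob(s,a,r,z):  # a=joint angle
    d=a-1.45; return np.array([r*np.cos(d),s*170-r*np.sin(d),z])
def W(p,x,y,yaw): return Rn.from_euler("z",yaw).apply(p)+[x,y,0]
E
cat > fit.py <<'E'
from h import *
t=lambda u,v:np.array([u/4+240-.375,v/4+165-.375]); s=lambda u,v:np.array([u/4+260-.375,v/4+170-.375])
plate=[[75,200,14],[75,-200,14],[-75,-200,14],[-75,200,14]]
pt=[t(64,116),t(706,85),t(722,320),t(72,353)]
ps=[s(55,180),None,s(246,541),None]
ps=[None,s(466,475),s(246,541),s(55,180)]
def pts(p):
    x,y,yaw,a,m,kl,kr=p; L=[]
    for q,uv in zip(plate,pt): L.append((q,"top",uv))
    for q,uv in zip(plate,ps):
        if uv is not None: L.append((q,"side",uv))
    L+=[(face(a,57,19),"top",t(348,146)),(face(a,-36,50),"top",t(437,297)),
        (face(m,69,19),"top",t(479,113)),
        (knob(1,kl,48,71),"top",t(22,215)),(knob(1,kl,-33,80),"top",t(160,230)),
        (knob(-1,kr,48,71),"top",t(617,168)),(knob(-1,kr,-33,80),"top",t(750,211))]
    return L
def res(p): return np.concatenate([proj(W(np.array(q),*p[:3]),n)[0]-uv for q,n,uv in pts(p)])
f=least_squares(res,[450,-50,0,-.7,.7,0,0],loss="soft_l1")
print(np.round(f.x,3)); print(np.round(res(f.x).reshape(-1,2),1).tolist())
p=f.x; np.save("p.npy",p)
print("grip",W(face(0,0,37),*p[:3]),"N",W(N,0,0,p[2]))
for sg in(1,-1): print("knob",W(np.array([0,sg*170,71]),*p[:3]))
print("tool axes\n",Rn.from_quat(robot.observe()["tool_rot"]).as_matrix().round(3), [d for d in dir(robot) if d[0]!="_"])
def tool(jaw,y): return np.column_stack([jaw,y,np.cross(jaw,y)])
R0=Rn.from_quat(robot.observe()["tool_rot"]); a=p[3]
for sg in(1,-1):
    for nm,ang in(("start",a),("end",p[4])):
        j=sg*(-np.sin(ang)*U+np.cos(ang)*Rt); R=Rn.from_euler("z",p[2])*Rn.from_matrix(tool(j,-N))
        print(sg,nm,"rotvec/pi from R0",((R*R0.inv()).as_rotvec()/np.pi).round(3))
E
python3 fit.py
```

```text
[ 539.252 -130.666   25.199   68.554   38.254   44.022   37.965]
[[-0.1, -0.9], [1.0, -0.7], [1.7, 1.3], [-0.3, 1.2], [3.0, -2.0], [-0.0, -1.6], [-0.4, -2.7], [0.1, -1.2], [3.2, 0.2], [-0.4, 1.0], [-0.2, -0.1], [-0.2, -0.1], [-0.5, 0.2], [0.3, 0.6]]
grip [ 518.10432359 -132.05917811  155.32894711] N [-0.57155288 -0.03764476  0.81970127]
knob [528.07910635  38.96613778  71.        ]
knob [ 550.42445393 -300.29878148   71.        ]
tool axes
 [[ 0.253 -0.001 -0.967]
 [ 0.967 -0.001  0.253]
 [-0.002 -1.     0.   ]] ['Unreachable', 'camera_params', 'close_job', 'grip_depth', 'observe', 'snapshot']
1 start rotvec/pi from R0 [ 0.224 -0.089 -0.692]
1 end rotvec/pi from R0 [-0.276 -0.05   0.886]
-1 start rotvec/pi from R0 [-0.073 -0.186  0.272]
-1 end rotvec/pi from R0 [ 0.036 -0.192 -0.072]
```

The fit, taken modulo 2π, gives yaw 0.066, dial −0.56, tab +0.555, left knob ≈0.04 and right knob ≈0.27. I'll move to a standoff above the dial, with jaw sign −1 to keep joint 6 in range.

>>> send_rows(motion=[[1,-1,0.2,0,0,0],[1,-1,0.2,0,0,0],[1,-1,0.2,0,0,0],[1,-1,0.2,0,0,0]], claw=0.55)

```text
time: 0.43
tcp_pos: [247.6, 453.6, 251.6]
tool_rot: [0.561, 0.432, -0.432, -0.56]
force: [-0.5, 0.6, -0.7]
opening: 46.6
```

>>> send_rows(motion=[[1,-1,0.2,0,0,0],[1,-1,0.2,0,0,0],[1,-1,0.2,0,0,0],[1,-1,0.2,0,0,0]])

```text
time: 0.77
tcp_pos: [348.1, 353.5, 271.7]
tool_rot: [0.561, 0.431, -0.431, -0.56]
force: [0.9, 0.8, 0.6]
opening: 46.5
```

>>> send_rows(motion=[[0.8,-1,0.2,0,0,0],[0.8,-1,0.2,0,0,0],[0.8,-1,0.2,0,0,0],[0.8,-1,0.2,0,0,0]])

```text
time: 1.1
tcp_pos: [429.4, 252.1, 291.8]
tool_rot: [0.562, 0.431, -0.43, -0.56]
force: [-0.2, 1.3, -0.1]
opening: 46.7
```

>>> send_rows(motion=[[0,-1,0,-0.024,-0.062,0.09],[0,-1,0,-0.024,-0.062,0.09],[0,-1,0,-0.024,-0.062,0.09],[0,-1,0,-0.024,-0.062,0.09]])

```text
time: 1.43
tcp_pos: [422.7, 153.8, 290.3]
tool_rot: [0.554, 0.542, -0.467, -0.427]
force: [-1.5, 0.8, 0.2]
opening: 47.1
```

>>> send_rows(motion=[[0,-1,0,-0.024,-0.062,0.09],[0,-1,0,-0.024,-0.062,0.09],[0,-1,0,-0.024,-0.062,0.09],[0,-1,0,-0.024,-0.062,0.09]])

```text
time: 1.77
tcp_pos: [423.2, 53.8, 289.7]
tool_rot: [0.53, 0.635, -0.486, -0.282]
force: [-0.8, 0.4, -0.8]
opening: 47.0
```

>>> send_rows(motion=[[0,-1,0,-0.024,-0.062,0.09],[0,-1,0,-0.024,-0.062,0.09],[0,-1,0,-0.024,-0.062,0.09],[0,-1,0,-0.024,-0.062,0.09],[0,-1,0,-0.024,-0.062,0.09]])

```text
time: 2.18
tcp_pos: [424.7, -46.0, 290.5]
tool_rot: [0.491, 0.708, -0.49, -0.129]
force: [0.1, -0.7, 0.3]
opening: 47.3
```

```bash
sed -i 's/t(437,297)/t(441,288)/; s/\[450,-50,0,-.7,.7,0,0\],loss/[539,-130,.066,-.56,.55,.04,.27],loss/' fit.py; python3 fit.py|head -3
cat >> h.py <<'E'
p=np.load("p.npy")
def tool(jaw,y): return np.column_stack([jaw,y,np.cross(jaw,y)])
def dialR(a): return Rn.from_euler("z",p[2])*Rn.from_matrix(tool(np.sin(a)*U-np.cos(a)*Rt,-N))
def knobR(a):
    n=p[2]+1.45-a+np.pi/2; return Rn.from_matrix(tool(np.array([np.cos(n),np.sin(n),0]),np.array([0,0,-1.])))
def delta(P,R,ref=None):
    o=robot.observe(); P0,R0=(o["tcp_pos"],Rn.from_quat(o["tool_rot"])) if ref is None else ref
    return (((P-P0)/100).round(3).tolist()+((R*R0.inv()).as_rotvec()/np.pi).round(3).tolist())
E
python3 - <<'E'
from h import *
R=dialR(p[3]); A=W(face(0,0,88),*p[:3]);B=W(face(0,0,19),*p[:3])
print(delta(A,R),delta(B,R,(A,R)),robot.observe()["joint_positions"].round(2))
E
```

```text
[ 5.39540e+02 -1.30771e+02  6.60000e-02 -5.76000e-01  5.55000e-01
  3.90000e-02  2.64000e-01]
[[-0.0, -1.0], [1.0, -0.8], [1.7, 1.2], [-0.3, 1.0], [3.1, -2.0], [0.1, -1.6], [-0.3, -2.6], [-0.2, -1.2], [2.5, 2.2], [-0.4, 0.9], [-0.1, -0.2], [-0.1, -0.3], [-0.5, 0.1], [0.3, 0.5]]
[0.645, -0.881, -0.934, -0.005, -0.001, 0.007] [0.394, 0.026, -0.566, 0.0, 0.0, 0.0] [-0.53 -0.47 -0.69  0.83  0.33 -1.06]
```

>>> send_rows(motion=[[0.645,-0.881,-0.934,-0.005,0,0.007],[0.645,-0.881,-0.934,-0.005,0,0.007],[0.645,-0.881,-0.934,-0.005,0,0.007],[0.645,-0.881,-0.934,-0.005,0,0.007],[0.645,-0.881,-0.934,-0.005,0,0.007]])

```text
time: 2.6
tcp_pos: [490.7, -131.8, 194.3]
tool_rot: [0.482, 0.711, -0.497, -0.123]
force: [-1.0, 0.5, -0.9]
opening: 47.2
```

Run:
```python
from h import *
a=robot.snapshot("top")[150:280,230:430,::-1]; b=robot.snapshot("side")[120:320,240:440,::-1]
z=lambda i,h:cv2.resize(i,(int(i.shape[1]*h/i.shape[0]),h),interpolation=cv2.INTER_CUBIC)
cv2.imwrite("pics/c1.png",np.hstack([z(a,280),z(b,280)]))
o=robot.observe();print(o["tcp_pos"],delta(W(face(0,0,19),*p[:3]),dialR(p[3])),o["joint_positions"].round(2))
```

```text
[ 490.29840364 -130.37139051  197.01839898] [0.384, -0.011, -0.564, -0.001, -0.002, -0.001] [-0.65 -0.19 -0.76  0.53  0.39 -1.2 ]
```

View pics/c1.png

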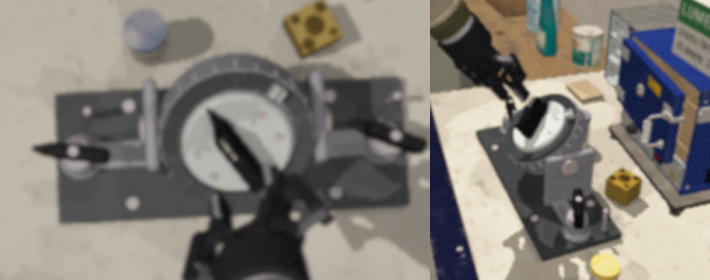

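The picture shows the fingers straddling the bar line, at about (220,210) and (285,195), so I descend and grip.

>>> send_rows(motion=[[0.2,0.013,-0.283,0,0,0],[0.394,0.026,-0.566,0,0,0],[0.394,0.026,-0.566,0,0,0],[0.394,0.026,-0.566,0,0,0]])

```text
time: 3.03
tcp_pos: [529.1, -126.7, 140.5]
tool_rot: [0.481, 0.712, -0.497, -0.12]
force: [-0.4, -0.4, 0.1]
opening: 47.1
```

>>> send_rows(motion=[[0,0,0,0,0,0],[0,0,0,0,0,0],[0,0,0,0,0,0],[0,0,0,0,0,0],[0,0,0,0,0,0]], claw=0, newtons=40)

```text
time: 3.45
tcp_pos: [528.4, -126.5, 142.4]
tool_rot: [0.482, 0.713, -0.496, -0.119]
force: [-4.5, 8.7, 3.7]
opening: 17.4
```

Run:
```python
from h import *
o=robot.observe();print(o)
B=W(face(0,0,19),*p[:3]); print("offset",(o["tcp_pos"]-B).round(1),delta(B,dialR(p[3])))
Rc=Rn.from_quat(o["tool_rot"])
x=Rn.from_euler("z",-p[2]).apply(Rc.as_matrix()[:,0]); print("bar angle from jaw",np.arctan2(x@U,-x@Rt))
n=W(-N,0,0,p[2]); print("turn axis, cw", n.round(4))
print("per 18deg", (n*.1).round(4), "needed",(p[4]-p[3])/np.pi)
```

```text
{'time': 3.45, 'joint_positions': array([-0.58203999, -0.05695056, -0.80792367,  0.31724528,  0.35656139,
       -1.13826374]), 'qd': array([ 0.00203874,  0.00123916,  0.0003787 , -0.00041094,  0.00146793,
        0.00066247]), 'joint_efforts': array([ -3.79357159, -24.60872412,  32.30595589,  -6.7570205 ,
        -0.8227285 ,   0.03677693]), 'tcp_pos': array([ 528.3727404 , -126.50601301,  142.41177827]), 'tool_rot': array([ 0.48182615,  0.71250163, -0.49610953, -0.11857628]), 'force': array([-4.53174114,  8.70741469,  3.73192806]), 'wrist_torque': array([1.22076533, 0.6230379 , 0.91485854]), 'opening': 17.412908287954814}
offset [-0.3  5.   1.8] [0.003, -0.05, -0.018, -0.001, -0.001, -0.002]
bar angle from jaw -0.5810404189332686
turn axis, cw [ 0.5716  0.0376 -0.8197]
per 18deg [ 0.0572  0.0038 -0.082 ] needed 0.3600040137529568
```

Gripped, with the opening at 17.4 mm. The side force suggests the axis is about 2.5 mm further in +jaw, so I correct that and turn clockwise most of the way.

>>> send_rows(motion=[[-0.012,0.022,0,0,0,0],[-0.012,0.022,0,0.0154,0.001,-0.0221],[-0.012,0.022,0,0.031,0.002,-0.044],[-0.012,0.022,0,0.046,0.003,-0.066],[-0.012,0.022,0,0.0617,0.0041,-0.0885]], newtons=60)

```text
time: 3.87
tcp_pos: [528.8, -127.5, 142.8]
tool_rot: [0.561, 0.68, -0.407, -0.237]
force: [9.2, -2.2, -11.0]
opening: 17.4
```

>>> send_rows(motion=[[0,0,0,0.0154,0.001,-0.0221],[0,0,0,0.031,0.002,-0.044],[0,0,0,0.046,0.003,-0.066],[0,0,0,0.0617,0.0041,-0.0885]])

```text
time: 4.2
tcp_pos: [528.9, -128.6, 142.9]
tool_rot: [0.622, 0.63, -0.307, -0.348]
force: [10.9, -6.1, -12.7]
opening: 16.7
```

>>> send_rows(motion=[[0,0,0,0.0154,0.001,-0.0221],[0,0,0,0.031,0.002,-0.044],[0,0,0,0.046,0.003,-0.066],[0,0,0,0.0617,0.0041,-0.0885],[0,0,0,0.0617,0.0041,-0.0885]])

```text
time: 4.62
tcp_pos: [528.8, -129.7, 142.7]
tool_rot: [0.666, 0.562, -0.197, -0.449]
force: [10.0, -8.4, -13.7]
opening: 17.3
```

Run:
```python
from h import *
a=robot.snapshot("top"); b=robot.snapshot("side")
cv2.imwrite("pics/t2.png",a[:,:,::-1]);cv2.imwrite("pics/s2.png",b[:,:,::-1])
z=lambda i:cv2.resize(i[:,:,::-1],(400,400),interpolation=cv2.INTER_CUBIC)
cv2.imwrite("pics/c2.png",np.hstack([z(a[170:250,300:380]),z(b[180:250,285:355])]))
o=robot.observe();print(o)
x=Rn.from_euler("z",-p[2]).apply(Rn.from_quat(o["tool_rot"]).as_matrix()[:,0]); print("bar angle",np.arctan2(x@U,-x@Rt))
```

```text
{'time': 4.7167, 'joint_positions': array([-0.58446787, -0.05779442, -0.81041621,  0.30953038,  0.35223521,
       -0.11961486]), 'qd': array([-0.0002461 ,  0.00085185, -0.00152164, -0.00082175, -0.00064557,
       -0.00461408]), 'joint_efforts': array([  3.17568921, -32.02020049,  28.8888073 ,  -2.86468886,
         2.85787493,  -0.06908027]), 'tcp_pos': array([ 528.74865367, -129.70181789,  142.67634408]), 'tool_rot': array([ 0.66559769,  0.56277433, -0.19803335, -0.44838327]), 'force': array([ 11.0700407 ,  -9.38140326, -13.92981015]), 'wrist_torque': array([-1.03711498,  0.35286822, -0.83275967]), 'opening': 17.224054705683844}
bar angle 0.437496194468571
```

View pics/c2.png

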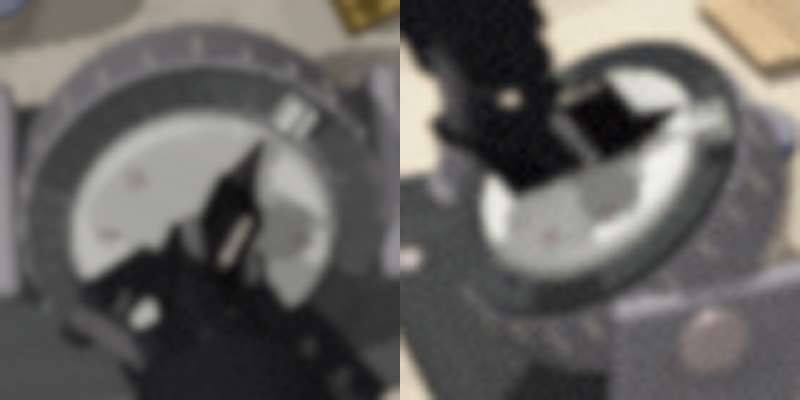

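Tip in the top crop is at (263,143) and the tab's inner edge middle at about (285,130). In the side crop the tip is at (674,112) and the tab's inner end at about (688,121). I'll compute both as angles.

```bash
cat >> h.py <<'E'
def ang(uv,n,h=19,off=(0,0)):
    c=CP[n]; K=np.array([[c["fx"],0,c["cx"]],[0,c["fy"],c["cy"]],[0,0,1]])
    v=cv2.undistortPoints(np.array([[uv]],float),K,np.array(c["dist"]))[0,0]
    R=c["R"]; o=-R.T@c["t"]; d=R.T@[v[0],v[1],1]
    q=p[:3].copy(); q[:2]+=off; n_=W(N,0,0,q[2]); f=W(face(0,0,h),*q)
    X=o+d*((f-o)@n_)/(d@n_)-f; X=Rn.from_euler("z",-q[2]).apply(X)
    return round(np.arctan2(X@Rt,X@U),3),round(np.hypot(X@Rt,X@U),1)
E
python3 - <<'E'
from h import *
T=lambda u,v:(300+(u+.5)/5-.5,170+(v+.5)/5-.5); S=lambda u,v:(285+(u-399.5)*70/400-.5,180+(v+.5)*70/400-.5)
for off in((0,0),(-2,4)):
    print(off,"top tip",ang(T(263,143),"top",off=off),"tab in",ang(T(285,131),"top",off=off),"tab mid",ang(T(296,117),"top",off=off))
    print("side tip",ang(S(675,111),"side",off=off),"tab in",ang(S(686,122),"side",off=off),"tab mid",ang(S(704,119),"side",off=off))
a=cv2.imread("pics/t2.png")[185:205,345:365]; b=cv2.imread("pics/s2.png")[190:210,325:345]
cv2.imwrite("pics/c3.png",np.hstack([cv2.resize(i,(400,400),interpolation=cv2.INTER_CUBIC) for i in(a,b)]))
E
```

```text
(0, 0) top tip (np.float64(0.426), np.float64(53.9)) tab in (np.float64(0.525), np.float64(62.6)) tab mid (np.float64(0.536), np.float64(70.2))
side tip (np.float64(0.413), np.float64(48.4)) tab in (np.float64(0.591), np.float64(54.1)) tab mid (np.float64(0.611), np.float64(63.3))
(-2, 4) top tip (np.float64(0.476), np.float64(57.4)) tab in (np.float64(0.563), np.float64(66.3)) tab mid (np.float64(0.569), np.float64(73.9))
side tip (np.float64(0.496), np.float64(52.0)) tab in (np.float64(0.653), np.float64(58.4)) tab mid (np.float64(0.664), np.float64(67.6))
```

View pics/c3.png

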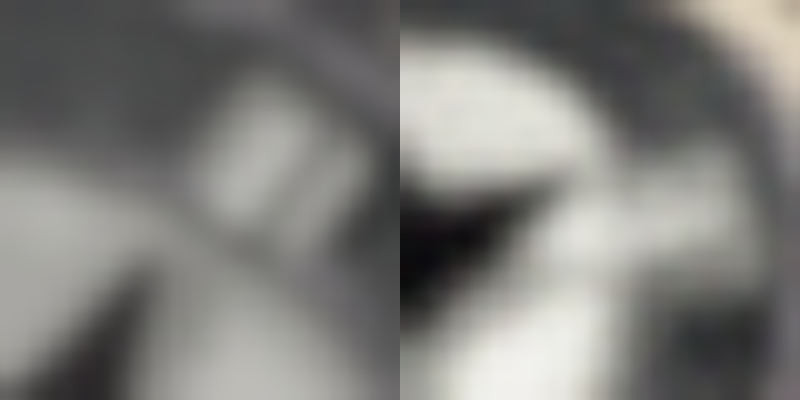

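In the 20× crops the top tip is at about (155,245) and the tab's line runs from (325,135) to (265,245). Remaining turn is about 0.1 rad, so I turn that and look again before letting go.

>>> send_rows(motion=[[0,0,0,0.009,0.0006,-0.013],[0,0,0,0.0175,0.0012,-0.025],[0,0,0,0.0175,0.0012,-0.025],[0,0,0,0.0175,0.0012,-0.025]])

```text
time: 5.05
tcp_pos: [528.7, -130.0, 142.6]
tool_rot: [0.674, 0.54, -0.166, -0.475]
force: [9.4, -9.1, -13.3]
opening: 17.0
```

Run:
```python
from h import *
A=np.mean([robot.snapshot("top").astype(float) for _ in range(4)],0).astype(np.uint8);B=np.mean([robot.snapshot("side").astype(float) for _ in range(4)],0).astype(np.uint8)
cv2.imwrite("pics/t3.png",A[:,:,::-1]);cv2.imwrite("pics/s3.png",B[:,:,::-1])
a=A[180:210,335:365,::-1]; b=B[187:217,315:345,::-1]
cv2.imwrite("pics/c4.png",np.hstack([cv2.resize(i,(400,400),interpolation=cv2.INTER_CUBIC) for i in(a,b)]))
o=robot.observe();print(o["force"],o["wrist_torque"],o["time"])
x=Rn.from_euler("z",-p[2]).apply(Rn.from_quat(o["tool_rot"]).as_matrix()[:,0]); print("bar angle",np.arctan2(x@U,-x@Rt))
```

```text
[  9.82011526  -9.55697446 -13.26278261] [-1.20227654  0.45473651 -0.99115259] 5.45
bar angle 0.5335040586946032
```

View pics/c4.png

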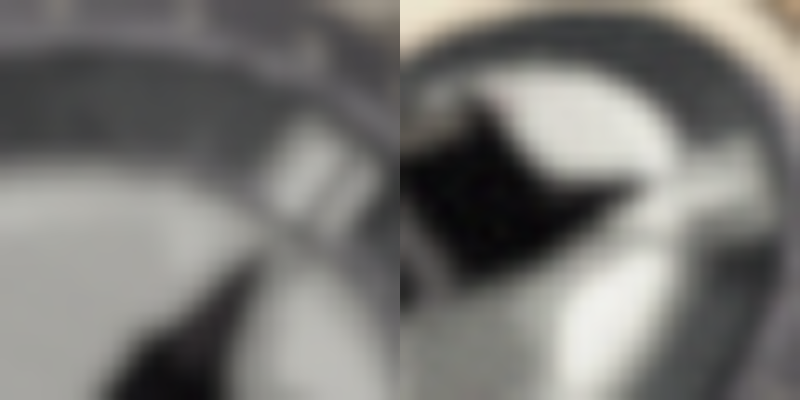

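By eye the pointer is at or slightly short of the tab. I'll register the disc's outline in each camera to remove the calibration offset, then overlay the model at the candidate angle.

```bash
cat > reg.py <<'E'
from h import *
from scipy.ndimage import map_coordinates as mc, gaussian_filter as gf
def reg(n,f):
    g=gf(cv2.imread(f,0).astype(float),.6); th=np.linspace(0,2*np.pi,200)
    P=lambda r:proj(np.array([W(face(t,r,12),*p[:3]) for t in th]),n)
    i,o=P(53),P(59); best=[]
    for dx in np.arange(-5,5.1,.25):
        for dy in np.arange(-5,5.1,.25):
            s=lambda q:mc(g,[q[:,1]+dy,q[:,0]+dx],order=1)
            best.append((np.clip(s(i)-s(o),-20,60).mean(),dx,dy))
    return max(best)
D={n:reg(n,f"pics/{n}0.png") for n in("top","side")}; print(D)
# tip and tab points in t3/s3 (zoom 400/30)
q=lambda x0,y0,u,v:np.array([x0+(u+.5)*.075-.5,y0+(v+.5)*.075-.5])
for n,tip,tab in(("top",q(335,180,260,256),q(335,180,303,232)),("side",q(315,187,247,185),None)):
    d=np.array(D[n][1:]); print(n,"tip",ang(tip-d,n), "tab",None if tab is None else ang(tab-d,n))
    if n=="top": print("tabline far",ang(q(335,180,352,168)-d,n))
def draw(n,f,x0,y0,a,m,sz=30,k=400):
    im=cv2.resize(cv2.imread(f)[y0:y0+sz,x0:x0+sz],(k,k),interpolation=cv2.INTER_CUBIC); d=np.array(D[n][1:])
    z=lambda P:(((proj(np.array([W(x,*p[:3]) for x in P]),n)+d-[x0,y0]+.5)*k/sz-.5)*16).astype(int)
    def tb(r,t,h): return face(m,r,h)+t*(-np.sin(m)*U+np.cos(m)*Rt)
    for P,c,cl in(([tb(62,-6,19),tb(62,6,19),tb(76,6,19),tb(76,-6,19)],(0,0,255),True),([tb(62,0,19),tb(76,0,19)],(0,255,255),False),([face(a,36,19),face(a,57,19)],(0,255,0),False),([face(t,56,12) for t in np.linspace(-1.5,1.5,60)],(255,100,0),False)):
        cv2.polylines(im,[z(P)],cl,c,1,cv2.LINE_AA,4)
    return im
E
cat > ov.py <<'E'
import sys; from reg import *
a,m=map(float,sys.argv[1:3]); k=sys.argv[3]
cv2.imwrite(f"pics/ov{sys.argv[4]}.png",np.hstack([draw("top",f"pics/t{k}.png",335,180,a,m),draw("side",f"pics/s{k}.png",315,187,a,m)]))
E
python3 ov.py 0.53 0.555 3 1
```

```text
{'top': (np.float64(53.677380522196756), np.float64(-2.25), np.float64(-1.25)), 'side': (np.float64(36.09463386932702), np.float64(-0.75), np.float64(1.5))}
top tip (np.float64(0.605), np.float64(54.1)) tab (np.float64(0.659), np.float64(61.1))
tabline far (np.float64(0.651), np.float64(74.2))
side tip (np.float64(0.439), np.float64(51.5)) tab None
```

View pics/ov1.png

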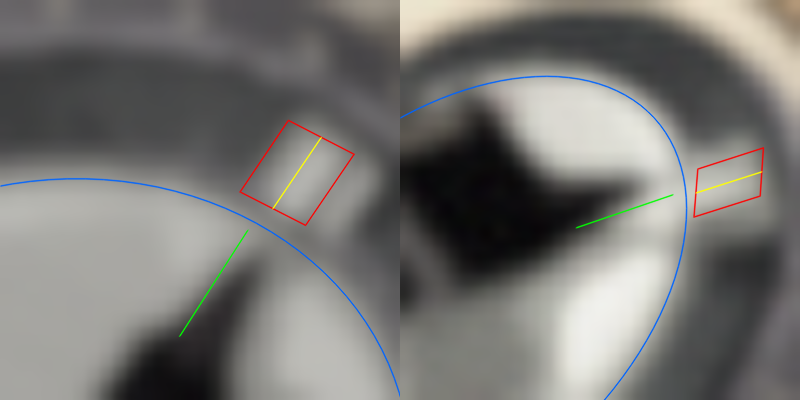

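The registered top view puts the tip at about 0.605 and the tab at about 0.655. The side view also shows the pointer about 0.05–0.07 short, so I turn another 0.055 rad, release and retreat along the normal.

>>> send_rows(motion=[[0,0,0,0.005,0.0003,-0.007],[0,0,0,0.01,0.0007,-0.0144],[0,0,0,0.01,0.0007,-0.0144],[0,0,0,0.01,0.0007,-0.0144]])

```text
time: 5.78
tcp_pos: [528.6, -130.2, 142.5]
tool_rot: [0.679, 0.527, -0.147, -0.489]
force: [9.2, -10.6, -13.7]
opening: 17.2
```

```bash
python3 - <<'E'
from h import *
A=np.mean([robot.snapshot("top").astype(float) for _ in range(4)],0).astype(np.uint8);B=np.mean([robot.snapshot("side").astype(float) for _ in range(4)],0).astype(np.uint8)
cv2.imwrite("pics/t4.png",A[:,:,::-1]);cv2.imwrite("pics/s4.png",B[:,:,::-1])
o=robot.observe();print(o["force"],o["wrist_torque"],o["time"])
x=Rn.from_euler("z",-p[2]).apply(Rn.from_quat(o["tool_rot"]).as_matrix()[:,0]); print("bar angle",np.arctan2(x@U,-x@Rt))
E
python3 ov.py 0.655 0.655 4 2
```

```text
[  9.33780278 -10.40651747 -14.69131957] [-1.26803938  0.47440963 -0.98224766] 6.1833
bar angle 0.5887263777112025
{'top': (np.float64(53.677380522196756), np.float64(-2.25), np.float64(-1.25)), 'side': (np.float64(36.09463386932702), np.float64(-0.75), np.float64(1.5))}
top tip (np.float64(0.605), np.float64(54.1)) tab (np.float64(0.659), np.float64(61.1))
tabline far (np.float64(0.651), np.float64(74.2))
side tip (np.float64(0.439), np.float64(51.5)) tab None
```

View pics/ov2.png

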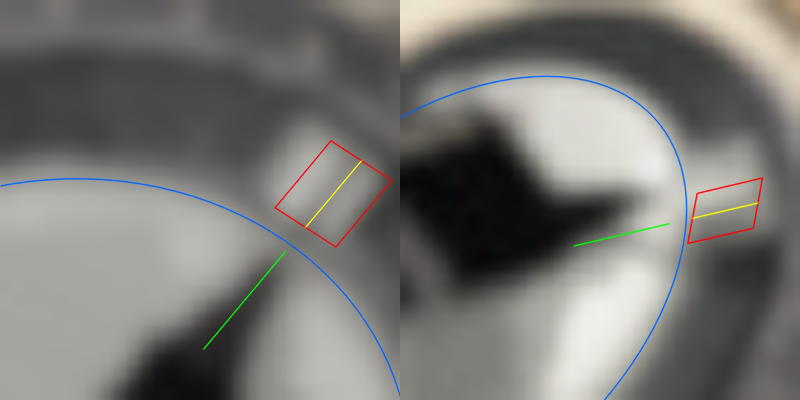

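```bash
cat > prof.py <<'E'
import sys; from reg import *
A=np.arange(.2,1.01,.03); print("ang ",*(f"{x:4.2f}" for x in A))
for n in("top","side"):
    d=np.array(D[n][1:]); g=cv2.imread(f"pics/{n[0]}{sys.argv[1]}.png",0).astype(float)
    for r in(44,48,52,55,66,69,72,75):
        q=proj(np.array([W(face(a,r,19),*p[:3]) for a in A]),n)+d
        print(n,r,*(f"{x:4.0f}" for x in mc(g,[q[:,1],q[:,0]],order=1)))
E
python3 prof.py 4
```

```text
{'top': (np.float64(53.677380522196756), np.float64(-2.25), np.float64(-1.25)), 'side': (np.float64(36.09463386932702), np.float64(-0.75), np.float64(1.5))}
top tip (np.float64(0.605), np.float64(54.1)) tab (np.float64(0.659), np.float64(61.1))
tabline far (np.float64(0.651), np.float64(74.2))
side tip (np.float64(0.439), np.float64(51.5)) tab None
ang  0.20 0.23 0.26 0.29 0.32 0.35 0.38 0.41 0.44 0.47 0.50 0.53 0.56 0.59 0.62 0.65 0.68 0.71 0.74 0.77 0.80 0.83 0.86 0.89 0.92 0.95 0.98 1.01
top 44  166  166  166  166  167  168  168  169  167  163  152  137  118   95   73   56   53   58   77   98  116  132  142  149  156  163  170  175
top 48  167  167  167  168  171  174  178  180  180  176  170  159  142  122   94   73   66   79  103  125  142  155  164  172  177  182  184  186
top 52  171  170  171  173  176  181  183  184  183  179  173  164  150  130  105   87   87  105  127  144  159  169  176  178  181  180  181  181
top 55  173  173  173  175  176  177  179  178  176  174  169  159  150  137  121  110  112  120  133  144  154  160  163  163  163  162  161  161
top 66   82   83
[... 1055 characters left out ...]
224  218  213  206  198  195  196  199  204  205  202  194  186  186  191  204  219  224  228  229  230  230
side 66   71   72   74   79   86   98  113  133  150  166  178  188  191  187  171  152  132  120  109  101   96   96  102  111  118  123  124  122
side 69   73   75   78   81   85   92  107  124  142  155  167  178  184  184  169  151  133  118  103   88   78   74   76   83   89   94   96   95
side 72   76   77   77   79   81   87   98  116  133  148  156  165  175  173  166  151  136  120  105   84   68   58   59   63   69   77   80   81
side 75   96   92   89   83   81   80   85   94  106  117  126  134  144  151  151  145  137  125  107   84   65   52   51   54   62   69   73   76
```

The rectified profiles put the pointer within about 0.02 rad of the tab's middle in both views: top nose 0.66 against tab 0.65, side nose 0.52 against tab 0.51. I'll release and retreat, then re-check.

>>> send_rows(motion=[[0,0,0,0,0,0],[0,0,0,0,0,0],[0,0,0,0,0,0]], claw=0.55)

```text
time: 6.43
tcp_pos: [528.5, -127.2, 142.9]
tool_rot: [0.677, 0.529, -0.147, -0.49]
force: [0.3, -0.2, 0.1]
opening: 47.3
```

>>> send_rows(motion=[[-0.28,-0.02,0.41,0,0,0],[-0.57,-0.04,0.82,0,0,0],[-0.57,-0.04,0.82,0,0,0],[-0.57,-0.04,0.82,0,0,0]])

```text
time: 6.77
tcp_pos: [471.8, -132.3, 228.6]
tool_rot: [0.678, 0.53, -0.146, -0.488]
force: [0.9, -0.3, 0.6]
opening: 47.1
```

```bash
python3 - <<'E'
from h import *
for n in("top","side"): cv2.imwrite(f"pics/{n[0]}5.png",np.mean([robot.snapshot(n).astype(float) for _ in range(3)],0).astype(np.uint8)[:,:,::-1])
for s in(1,-1): print("cap pred",proj(W(np.array([0,s*170,88]),*p[:3]),"top"),"side",proj(W(np.array([0,s*170,88]),*p[:3]),"side"))
print("cap obs top (263.9,219.6),(413.9,212.1); side right (345.6,261.9)")
for s,k in((1,p[5]),(-1,p[6])):
    print(s,delta(W(np.array([0,s*170,56]),*p[:3]),knobR(k)))
o=robot.observe();print(o["time"],o["tcp_pos"],o["joint_positions"].round(2))
E
python3 prof.py 5 | grep -v -e " 66" -e 75 -e tab
```

```text
cap pred [[264.65221807 219.95158459]] side [[298.80799193 191.97150576]]
cap pred [[414.72206294 212.79103737]] side [[347.49995498 262.19528435]]
cap obs top (263.9,219.6),(413.9,212.1); side right (345.6,261.9)
1 [0.575, 1.691, -1.659, -0.201, 0.109, 0.613]
-1 [0.798, -1.701, -1.659, -0.181, 0.126, 0.545]
7.0667 [ 470.89914636 -130.25907757  221.92416757] [-0.69 -0.25 -0.73  0.62  0.41 -0.07]
ang  0.20 0.23 0.26 0.29 0.32 0.35 0.38 0.41 0.44 0.47 0.50 0.53 0.56 0.59 0.62 0.65 0.68 0.71 0.74 0.77 0.80 0.83 0.86 0.89 0.92 0.95 0.98 1.01
top 52  189  189  188  187  186  186  185  185  183  179  173  164  150  130  105   89   90  106  127  145  160  169  177  179  181  180  182  181
top 55  186  185  184  182  180  180  180  179  176  174  169  160  151  137  122  111  112  121  134  145  155  161  164  164  164  163  162  162
top 72   73   74   74   77   77   76   74   74   77   93  123  150  168  169  154  143  144  127   88   64   62   68   72   73   74   74   73   73
side 48  238  239  238  238  229  219  203  173  143  131  122  122  134  144  148  152  156  161  171  184  196  204  210  215  221  226  233  234
side 52  238  238  238  238  238  236  228  219  200  179  169  170  173  185  193  193  190  183  180  189  200  214  226  228  231  232  233  234
side 55  220  224  227  229  229  227  226  220  214  206  196  194  195  198  203  204  201  194  185  185  190  204  219  223  227  228  229  229
side 69   77   78   79   79   84   92  108  125  142  155  167  177  183  183  169  152  133  117  103   88   77   73   76   82   88   94   95   94
side 72   78   79   79   79   80   88   99  117  133  147  156  165  174  173  166  149  135  119  104   84   68   57   58   64   71   77   80   80
```

The pointer didn't move on release. Now the left knob, with knob centres nudged by +1 x and +1.5 y from the cap dots.

>>> send_rows(motion=[[0.2,0.6,0.5,-0.05,0.027,0.153],[0.2,0.6,0.5,-0.05,0.027,0.153],[0.2,0.6,0.5,-0.05,0.027,0.153],[0.2,0.6,0.5,-0.05,0.027,0.153],[0.2,0.6,0.5,-0.05,0.027,0.153]], claw=0.36)

```text
time: 7.48
tcp_pos: [492.5, -70.7, 273.1]
tool_rot: [0.559, 0.641, -0.33, -0.409]
force: [0.8, -0.2, 0.3]
opening: 30.8
```

>>> send_rows(motion=[[0.2,0.6,0,-0.05,0.027,0.153],[0.2,0.6,0,-0.05,0.027,0.153],[0.2,0.6,0,-0.05,0.027,0.153],[0.2,0.6,0,-0.05,0.027,0.153],[0.2,0.6,0,-0.05,0.027,0.153]])

```text
time: 7.9
tcp_pos: [511.9, -10.7, 272.0]
tool_rot: [0.407, 0.71, -0.489, -0.302]
force: [0.9, -0.3, -0.7]
opening: 30.9
```

>>> send_rows(motion=[[0.178,0.515,0,-0.05,0.027,0.153],[0.178,0.515,0,-0.05,0.027,0.153],[0.178,0.515,0,-0.05,0.027,0.153],[0.178,0.515,0,-0.05,0.027,0.153],[0.178,0.515,0,-0.05,0.027,0.153]])

```text
time: 8.32
tcp_pos: [529.5, 41.0, 272.0]
tool_rot: [0.228, 0.733, -0.617, -0.174]
force: [0.3, 0.2, 0.1]
opening: 31.0
```

>>> send_rows(motion=[[0,0,0,-0.05,0.027,0.153],[0,0,0,-0.05,0.027,0.153],[0,0,0,-0.05,0.027,0.153],[0,0,-0.5,-0.05,0.027,0.153],[0,0,-0.9,-0.05,0.027,0.153]])

```text
time: 8.73
tcp_pos: [531.6, 40.6, 190.7]
tool_rot: [0.038, 0.708, -0.704, -0.032]
force: [1.2, 0.2, -1.0]
opening: 30.8
```

>>> send_rows(motion=[[0,0,0,0,0,0],[0,0,0,0,0,0],[0,0,0,0,0,0]])

```text
time: 8.98
tcp_pos: [529.7, 40.1, 191.7]
tool_rot: [0.037, 0.708, -0.704, -0.035]
force: [1.1, 0.1, 1.1]
opening: 30.8
```

Run:
```python
from h import *
print(delta(W(np.array([0,170,57]),*p[:3])+[1,1.5,0],knobR(p[5])))
o=robot.observe();print(o["time"],o["tcp_pos"],o["joint_positions"].round(2))
a=robot.snapshot("top")[180:260,225:325,::-1]; b=robot.snapshot("side")[130:250,240:390,::-1]
cv2.imwrite("pics/c6.png",np.hstack([cv2.resize(i,(400,320),interpolation=cv2.INTER_CUBIC) for i in(a,b)]))
```

```text
[-0.003, 0.002, -1.347, -0.002, 0.001, 0.003]
8.9833 [529.68401386  40.12533254 191.66634904] [-0.08  0.24 -0.15  1.18  0.01 -1.55]
```

View pics/c6.png

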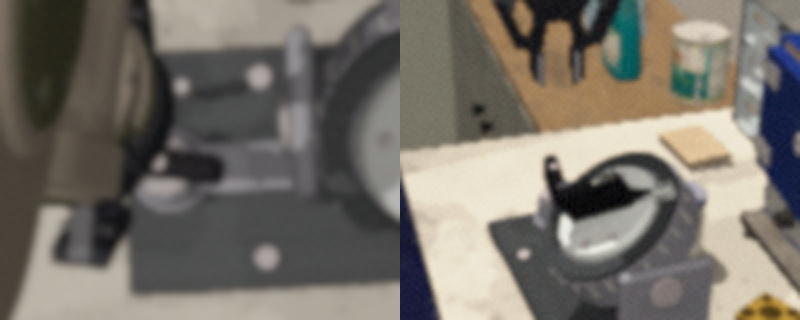

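>>> send_rows(motion=[[0,0,-0.4,0,0,0],[0,0,-0.8,0,0,0],[0,0,-0.9,0,0,0],[0,0,-0.9,0,0,0]])

```text
time: 9.42
tcp_pos: [527.8, 40.4, 99.0]
tool_rot: [0.034, 0.708, -0.704, -0.036]
force: [-0.1, 0.3, 1.2]
opening: 30.9
```

>>> send_rows(motion=[[0,0,-0.2,0,0,0],[0,0,-0.43,0,0,0],[0,0,-0.43,0,0,0],[0,0,-0.43,0,0,0]])

```text
time: 9.75
tcp_pos: [530.1, 40.4, 58.8]
tool_rot: [0.035, 0.708, -0.704, -0.034]
force: [-0.1, 0.3, -0.3]
opening: 30.9
```

>>> send_rows(motion=[[0,0,0,0,0,0],[0,0,0,0,0,0],[0,0,0,0,0,0],[0,0,0,0,0,0]], claw=0, newtons=60)

```text
time: 10.08
tcp_pos: [525.8, 40.9, 59.2]
tool_rot: [0.033, 0.708, -0.704, -0.036]
force: [-11.9, 0.4, 9.7]
opening: 14.9
```

Run:
```python
from h import *
o=robot.observe();print(o["wrist_torque"],delta(W(np.array([0,170,57]),*p[:3])+[1,1.5,0],knobR(p[5])),o["joint_positions"].round(2))
```

```text
[0.04450509 2.39376467 0.13518189] [0.036, -0.005, -0.022, -0.002, -0.001, 0.001] [-0.08  0.34 -0.36  0.87  0.01 -1.55]
```

>>> send_rows(motion=[[-0.03,0,0,0,0,0],[-0.03,0,0,0,0,-0.035],[-0.03,0,0,0,0,-0.07],[-0.03,0,0,0,0,-0.1],[-0.03,0,0,0,0,-0.13]])

```text
time: 10.5
tcp_pos: [525.4, 41.0, 59.2]
tool_rot: [0.179, 0.686, -0.682, -0.178]
force: [-5.8, 0.2, 3.7]
opening: 14.9
```

>>> send_rows(motion=[[0,0,0,0,0,-0.035],[0,0,0,0,0,-0.07],[0,0,0,0,0,-0.1],[0,0,0,0,0,-0.13]])

```text
time: 10.83
tcp_pos: [525.1, 41.2, 59.2]
tool_rot: [0.314, 0.636, -0.632, -0.313]
force: [-7.6, 2.1, 4.8]
opening: 15.1
```

>>> send_rows(motion=[[0,0,0,0,0,-0.035],[0,0,0,0,0,-0.07],[0,0,0,0,0,-0.1],[0,0,0,0,0,-0.13]])

```text
time: 11.17
tcp_pos: [524.9, 41.6, 59.3]
tool_rot: [0.436, 0.559, -0.555, -0.435]
force: [-7.7, 3.9, 5.7]
opening: 15.1
```

>>> send_rows(motion=[[0,0,0,0,0,-0.015],[0,0,0,0,0,-0.03],[0,0,0,0,0,-0.03]])

```text
time: 11.42
tcp_pos: [524.9, 41.7, 59.2]
tool_rot: [0.461, 0.538, -0.535, -0.46]
force: [-7.7, 4.0, 5.4]
opening: 15.1
```

```bash
cat >> h.py <<'E'
def kn(): 
    o=robot.observe(); x=Rn.from_quat(o["tool_rot"]).as_matrix()[:,0]
    print("knob angle by jaw",round(1.45+p[2]+np.pi/2-np.arctan2(x[1],x[0]),3),o["force"].round(1),o["wrist_torque"].round(2),o["joint_positions"].round(2),o["time"])
E
python3 -c "
from h import *
kn()"
```

```text
knob angle by jaw 1.363 [-7.7  4.   5.4] [ 0.67  1.42 -0.12] [-0.08  0.33 -0.37  0.86  0.   -0.23] 11.4167
```

>>> send_rows(motion=[[0,0,0,0,0,-0.015],[0,0,0,0,0,-0.025],[0,0,0,0,0,-0.025]])

```text
time: 11.67
tcp_pos: [524.9, 41.7, 59.2]
tool_rot: [0.482, 0.52, -0.517, -0.48]
force: [-7.5, 4.1, 5.0]
opening: 15.0
```

```bash
python3 -c "
from h import *
kn()"
```

```text
knob angle by jaw 1.441 [-7.5  4.1  5. ] [ 0.82  1.43 -0.15] [-0.07  0.33 -0.37  0.86  0.   -0.15] 11.6667
```

>>> send_rows(motion=[[0,0,0,0,0,-0.015],[0,0,0,0,0,-0.025],[0,0,0,0,0,-0.025]])

```text
time: 11.92
tcp_pos: [524.9, 41.8, 59.3]
tool_rot: [0.501, 0.502, -0.499, -0.499]
force: [-7.9, 3.4, 5.5]
opening: 15.1
```

```bash
python3 -c "
from h import *
kn()"
```

```text
knob angle by jaw 1.515 [-7.9  3.4  5.5] [0.51 1.4  2.02] [-0.07  0.33 -0.37  0.86  0.   -0.08] 11.9167
```

The torque jumped from −0.15 to +2.0 N m at about 1.5 rad, so the left knob is at its stop. A tiny further press, then release, lift and go over to the right knob.

>>> send_rows(motion=[[0,0,0,0,0,-0.01],[0,0,0,0,0,-0.01],[0,0,0,0,0,-0.01]])

```text
time: 12.17
tcp_pos: [525.7, 41.8, 59.4]
tool_rot: [0.509, 0.494, -0.49, -0.507]
force: [-5.9, 4.1, 5.2]
opening: 15.5
```

>>> send_rows(motion=[[0,0,0,0,0,0.015],[0,0,0,0,0,0.015],[0,0,0,0,0,0.015]], claw=0.36)

```text
time: 12.42
tcp_pos: [527.9, 40.4, 58.9]
tool_rot: [0.5, 0.505, -0.501, -0.495]
force: [0.1, 0.2, 0.1]
opening: 30.7
```

>>> send_rows(motion=[[0,0,0.3,0,0,0],[0,0,0.7,0,0,0],[0,0,1,0,0,0],[0,0,1,0,0,0]])

```text
time: 12.75
tcp_pos: [530.8, 40.0, 164.7]
tool_rot: [0.502, 0.507, -0.498, -0.492]
force: [0.9, 0.3, 0.1]
opening: 30.7
```

>>> send_rows(motion=[[0,0,0.4,0,0,0.03],[0,0,0.8,0,0,0.06],[0,0,1,0,0,0.1],[0,0,1,0,0,0.1],[0,0,1,0,0,0.1]])

```text
time: 13.17
tcp_pos: [527.3, 40.3, 258.9]
tool_rot: [0.415, 0.577, -0.572, -0.41]
force: [-1.4, 1.1, -0.7]
opening: 30.6
```

>>> send_rows(motion=[[0.07,-1,0,0,0,0.1],[0.07,-1,0,0,0,0.1],[0.07,-1,0,0,0,0.1],[0.07,-1,0,0,0,0.1]])

```text
time: 13.5
tcp_pos: [532.8, -63.4, 255.0]
tool_rot: [0.319, 0.633, -0.63, -0.318]
force: [0.3, 0.7, -0.2]
opening: 30.6
```

>>> send_rows(motion=[[0.08,-1,0,0,0,0.1],[0.08,-1,0,0,0,0.1],[0.08,-1,0,0,0,0.1],[0.08,-1,0,0,0,0.1]])

```text
time: 13.83
tcp_pos: [540.8, -163.2, 254.8]
tool_rot: [0.216, 0.675, -0.672, -0.216]
force: [0.2, 0.4, 0.7]
opening: 30.5
```

>>> send_rows(motion=[[0.08,-1,0,0,0,0.1],[0.08,-1,0,0,0,0.1],[0.08,-1,0,0,0,0.1],[0.08,-1,0,0,0,0.1]])

```text
time: 14.17
tcp_pos: [548.8, -262.4, 254.7]
tool_rot: [0.108, 0.701, -0.697, -0.108]
force: [-0.2, 0.7, -0.0]
opening: 30.6
```

>>> send_rows(motion=[[0,-0.4,0,0,0,0],[0,-0.4,0,0,0,0],[0,-0.4,0,0,0,0]])

```text
time: 14.42
tcp_pos: [548.6, -299.3, 255.4]
tool_rot: [0.108, 0.701, -0.696, -0.108]
force: [-0.5, 0.5, 0.2]
opening: 30.7
```

Run:
```python
from h import *
kn(); print(robot.observe()["tcp_pos"],delta(W(np.array([0,-170,57]),*p[:3])+[-1,1.5,0],knobR(p[6])))
```

```text
knob angle by jaw 0.251 [-0.5  0.5  0.2] [ 0.01  0.02 -0.08] [-0.63  0.41  0.25  1.41  0.01 -1.9 ] 14.4167
[ 548.60008323 -299.31683285  255.38599253] [0.011, 0.004, -1.984, -0.002, 0.0, -0.004]
```

>>> send_rows(motion=[[0,0,-0.4,0,0,0],[0,0,-0.8,0,0,0],[0,0,-1,0,0,0],[0,0,-1,0,0,0]])

```text
time: 14.75
tcp_pos: [545.8, -295.0, 150.9]
tool_rot: [0.103, 0.703, -0.695, -0.11]
force: [-0.3, 0.8, -0.3]
opening: 30.5
```

>>> send_rows(motion=[[0,0,-0.3,0,0,0],[0,0,-0.6,0,0,0],[0,0,-0.8,0,0,0],[0,0,-0.97,0,0,0],[0,0,-0.97,0,0,0]])

```text
time: 15.17
tcp_pos: [547.6, -296.8, 57.7]
tool_rot: [0.105, 0.702, -0.696, -0.108]
force: [-1.2, 0.5, -0.2]
opening: 30.9
```

>>> send_rows(motion=[[0,0,0,0,0,0],[0,0,0,0,0,0],[0,0,0,0,0,0],[0,0,0,0,0,0]], claw=0, newtons=60)

```text
time: 15.5
tcp_pos: [548.6, -298.5, 61.2]
tool_rot: [0.106, 0.701, -0.697, -0.106]
force: [-4.5, 3.5, 0.3]
opening: 15.0
```

Run:
```python
from h import *
kn(); print(robot.observe()["tcp_pos"],delta(W(np.array([0,-170,57]),*p[:3])+[-1,1.5,0],knobR(p[6])))
```

```text
knob angle by jaw 0.247 [-4.5  3.5  0.3] [ 0.66  0.62 -0.06] [-0.63  0.5  -0.09  0.97  0.01 -1.9 ] 15.5
[ 548.59003852 -298.49828484   61.24500152] [0.011, -0.004, -0.042, -0.002, 0.0, -0.005]
```

>>> send_rows(motion=[[0,0,0,0,0,-0.03],[0,0,0,0,0,-0.06],[0,0,0,0,0,-0.09],[0,0,0,0,0,-0.12]])

```text
time: 15.83
tcp_pos: [548.2, -298.3, 61.3]
tool_rot: [0.237, 0.668, -0.664, -0.237]
force: [-6.5, 4.4, 0.1]
opening: 15.0
```

>>> send_rows(motion=[[0,0,0,0,0,-0.03],[0,0,0,0,0,-0.06],[0,0,0,0,0,-0.09],[0,0,0,0,0,-0.12]])

```text
time: 16.17
tcp_pos: [547.9, -298.1, 61.3]
tool_rot: [0.358, 0.612, -0.608, -0.357]
force: [-6.4, 5.9, 2.0]
opening: 14.9
```

>>> send_rows(motion=[[0,0,0,0,0,-0.03],[0,0,0,0,0,-0.06],[0,0,0,0,0,-0.09],[0,0,0,0,0,-0.12],[0,0,0,0,0,-0.12]])

```text
time: 16.58
tcp_pos: [547.8, -297.7, 61.3]
tool_rot: [0.466, 0.534, -0.531, -0.465]
force: [-5.8, 6.6, 1.6]
opening: 15.2
```

```bash
python3 -c "
from h import *
kn()"
```

```text
knob angle by jaw 1.381 [-5.8  6.6  1.6] [ 0.89  1.06 -0.14] [-0.63  0.5  -0.1   0.97  0.   -0.76] 16.5833
```

>>> send_rows(motion=[[0,0,0,0,0,-0.015],[0,0,0,0,0,-0.03],[0,0,0,0,0,-0.03]])

```text
time: 16.83
tcp_pos: [547.7, -297.6, 61.3]
tool_rot: [0.489, 0.513, -0.51, -0.488]
force: [-5.9, 6.0, 2.5]
opening: 14.8
```

```bash
python3 -c "
from h import *
kn()"
```

```text
knob angle by jaw 1.471 [-5.9  6.   2.5] [0.86 1.25 1.1 ] [-0.63  0.5  -0.1   0.97  0.   -0.67] 16.8333
```

>>> send_rows(motion=[[0,0,0,0,0,-0.01],[0,0,0,0,0,-0.02],[0,0,0,0,0,-0.02]])

```text
time: 17.08
tcp_pos: [547.3, -297.6, 61.3]
tool_rot: [0.504, 0.497, -0.495, -0.504]
force: [-7.7, 5.1, 3.5]
opening: 14.5
```

```bash
python3 -c "
from h import *
kn()"
```

```text
knob angle by jaw 1.531 [-7.7  5.1  3.5] [0.88 1.64 1.98] [-0.63  0.5  -0.1   0.97  0.   -0.61] 17.0833
```

The right knob's torque rose to +2 N m, so it is home too. I release, lift straight up and move back clear of the view.

>>> send_rows(motion=[[0,0,0,0,0,0],[0,0,0,0,0,0],[0,0,0,0,0,0]], claw=0.36)

```text
time: 17.33
tcp_pos: [550.6, -300.6, 61.7]
tool_rot: [0.508, 0.497, -0.493, -0.502]
force: [0.4, -0.4, -0.1]
opening: 30.8
```

>>> send_rows(motion=[[0,0,0.3,0,0,0],[0,0,0.7,0,0,0],[0,0,1,0,0,0],[0,0,1,0,0,0]])

```text
time: 17.67
tcp_pos: [553.0, -302.5, 168.6]
tool_rot: [0.511, 0.497, -0.493, -0.498]
force: [1.2, -0.4, 0.6]
opening: 30.6
```

>>> send_rows(motion=[[0,0,0.4,0,0,0],[0,0,0.8,0,0,0],[-0.2,0,1,0,0,0],[-0.6,0,1,0,0,0],[-1,0,1,0,0,0]])

```text
time: 18.08
tcp_pos: [450.2, -300.9, 262.5]
tool_rot: [0.508, 0.497, -0.494, -0.5]
force: [-0.4, -0.8, -0.6]
opening: 30.8
```

>>> send_rows(motion=[[-1,-0.2,0,0,0,0],[-1,-0.2,0,0,0,0],[-1,-0.2,0,0,0,0],[-1,-0.2,0,0,0,0],[-1,-0.2,0,0,0,0]])

```text
time: 18.5
tcp_pos: [348.7, -320.5, 261.2]
tool_rot: [0.508, 0.496, -0.493, -0.503]
force: [-0.0, -0.6, -0.3]
opening: 30.7
```

```bash
python3 - <<'E'
from h import *
for n in("top","side"): cv2.imwrite(f"pics/{n[0]}7.png",np.mean([robot.snapshot(n).astype(float) for _ in range(3)],0).astype(np.uint8)[:,:,::-1])
a=cv2.imread("pics/t7.png")[160:260,240:440]; b=cv2.imread("pics/s7.png")[170:310,260:400]
z=lambda i,k:cv2.resize(i,k,interpolation=cv2.INTER_CUBIC)
im=np.zeros((560,800,3),np.uint8); im[:280,:560]=z(a,(560,280)); im[280:,:280]=z(b,(280,280))
im[280:,290:570]=z(cv2.imread("pics/t7.png")[180:215,330:365],(280,280))
cv2.imwrite("pics/c7.png",im)
for n in("top","side"):
  for s in(1,-1): print(n,s,"home tip pred",proj(W(knob(s,1.45,48,71),*p[:3]),n),"at 1.35",proj(W(knob(s,1.35,48,71),*p[:3]),n))
E
python3 prof.py 7|grep -v -e " 66" -e 75 -e tab
```

```text
top 1 home tip pred [[264.99758894 199.84415162]] at 1.35 [[262.93358483 200.04417827]]
top -1 home tip pred [[411.36365128 193.00222876]] at 1.35 [[409.33918975 193.19851287]]
side 1 home tip pred [[313.5539706  194.11838595]] at 1.35 [[312.92611482 193.39395146]]
side -1 home tip pred [[365.42600265 262.97667256]] at 1.35 [[364.38086901 261.73203336]]
ang  0.20 0.23 0.26 0.29 0.32 0.35 0.38 0.41 0.44 0.47 0.50 0.53 0.56 0.59 0.62 0.65 0.68 0.71 0.74 0.77 0.80 0.83 0.86 0.89 0.92 0.95 0.98 1.01
top 44  184  182  182  181  181  180  179  176  171  163  151  136  115   91   70   53   50   56   76   98  116  131  141  148  154  161  168  173
top 52  187  186  185  184  183  183  183  182  181  177  171  161  148  128  103   87   88  104  125  142  157  167  174  176  179  178  179  179
top 55  183  182  181  179  178  177  177  176  174  172  167  158  148  135  120  109  110  119  132  142  152  158  162  161  161  160  159  159
side 48  240  240  239  238  229  219  203  174  144  132  122  122  135  146  149  153  157  162  172  184  196  205  212  216  222  227  233  235
side 55  223  226  228  229  230  228  227  221  215  207  198  196  196  199  205  206  203  195  186  187  192  205  220  225  228  229  230  230
side 69   79   79   81   83   86   94  110  127  144  157  168  179  185  186  170  151  134  119  104   87   76   72   77   83   88   95   96   95
side 72   79   80   78   80   81   88   99  117  134  149  157  166  176  173  166  150  136  122  107   86   69   58   60   65   72   79   80   81
```

View pics/c7.png

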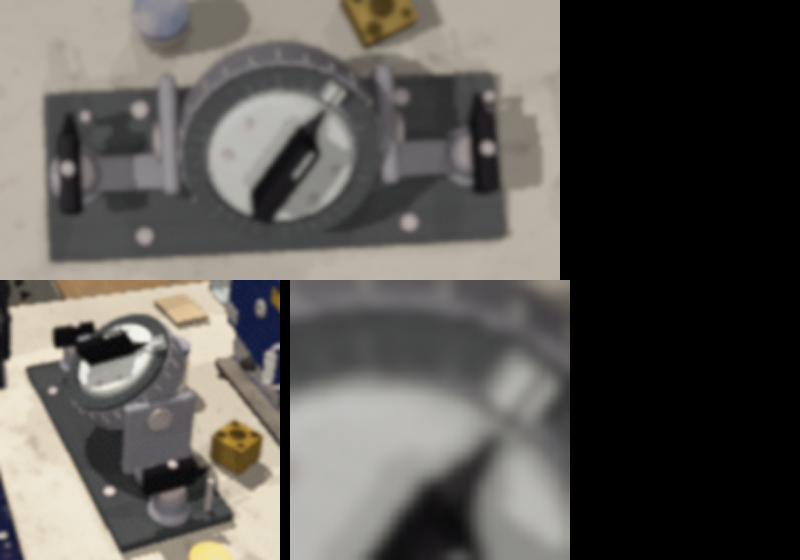

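The final picture shows both noses pointing along +x. The left tip is at about (264.6,201.8), predicted home (265.0,199.8); the right tip is at (411.1,193.9), predicted (411.4,193.0). The pointer lines up with the tab's line and the neighbours look undisturbed, so I hand in.

```bash
python3 -c "
from cell import robot
print(robot.close_job(), robot.observe()['time'])"
```

```text
the job is handed in; nothing more can be done
the job is handed in; nothing more can be done
```

I turned the dial clockwise until the pointer stood at the tab's middle, then tightened the left and right clamp knobs to their stops. I then backed the arm clear and handed the job in at about 19 s of robot time.

- **Dial:** the last profiles put the pointer within about 0.02 rad of the tab's middle in each camera. It read the same after release and after both knobs were turned.
- **Knobs:** each one's turning torque rose from about −0.15 N m to about +2 N m at the stop. In the final top picture both noses are within about 2 pixels of where they should be when home.
- **Surroundings:** measured tool forces stayed below about 21 N. The brass mould and blue-lidded jar look unmoved; the yellow-lidded jar was only partly in the last crop.
- **Disagreements:** the two cameras differed by about 0.15 rad on the absolute tab angle, so I relied on pointer and tab compared within each view. My head fit was about 4 mm off in y at the dial, so I corrected for that at the grip and in the dial measurements.

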